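# Shim the rocking bench meter

### The job

The bench meter rocks because its front left foot is too short and hangs clear of the mat. Push the loose wooden wedge, thin end first, along the mat under that short foot until it is snug and the rocking stops, without lifting it off the mat and without shoving the meter away or jacking it up. Then press down firmly, with about 10 N, on top of the meter right above that foot to check that it no longer rocks, and finish while still pressing there; leave everything else where it is.

Things in the scene. Friction and masses are not known exactly. Their poses are not given: they have to be found in the camera images.
- meter: the loose bench meter, 2.4 kg: a grey box 270 (x) x 210 (y) x 88 mm on dome feet, flat top 104 mm and underside 16 mm above the mat. Origin at mat height under its centre; -x: its front panel (knob and sockets stand out 20 mm), +y: its left side as the robot sees it, z up. Level at the start; unshimmed it tips 4 degrees when some 4 N press on the short-footed corner
- short_foot (a point): lowest point of the short front left foot, a rubber dome of 12 mm radius, 9 mm above the mat; 100 mm ahead (-x) and 87 mm left (+y) of the meter's origin, so 18 mm inside its left side. Pushing with about 5 N makes the wedge snug under it; well over 12 N begins to shove or jack up the meter
- press_spot (a point): point on the flat top of the meter exactly above the short foot, 104 mm above the mat: press down here
- wedge: the loose wooden wedge, 120 (x) x 45 (y) mm, 0.1 kg, flat on the mat left of the meter, roughly pointing at the short foot. Origin at the centre of its underside; +x: thin end (2 mm thick), -x: upright flat heel (22 mm tall), z up. The top slopes evenly: 9 mm thick 42 mm from the thin end. It slides with about 0.6 N; the push stiffens when snug
- adapter: a small black two-terminal adapter block, 50 x 40 x 34 mm, standing on top of the meter towards its rear right; origin at the centre of its underside. Not to be disturbed
- offcut: a small flat rectangular wooden block, 30 x 70 x 18 mm, no taper (not the wedge), lying before the meter's front panel; origin at the centre of its underside. Not to be disturbed
- spool: an aluminium wire spool standing on end, 56 mm across, 40 mm tall, on the meter's left side further back than the wedge; origin at the centre of its underside. Not to be disturbed
- tester: a yellow handheld tester lying flat, 150 x 75 x 40 mm, to the right of the meter; origin at the centre of its underside. Not to be disturbed
- driver: a screwdriver lying flat, 170 mm long, black handle, well to the left; origin on its underside. Not to be disturbed
- jar: a clear jar with a metal cap, 56 mm across, 70 mm tall, to the right, nearer the robot than the meter; origin at the centre of its underside. Not to be disturbed
- tin: a shallow open brass dish, 70 mm across, 30 mm tall, to the right, beyond the tester; origin at the centre of its underside. Not to be disturbed
There are look-alikes about, which are no part of the job. Leave any black look-alike of the wedge alone.

How it is judged:
By the outcome, as a careful person would: the job done as asked, in the order asked, and still so for the second after the job is handed in, while the arm keeps its last pose, push and grip.
It also fails if it takes over 45 s, if anything falls off the work surface, if the arm or the gripper's body presses on something with over 40 N, if the wrist force passes 120 N, or if a joint passes its speed limit or range.

### The arm

A 7-joint arm with a two-finger parallel gripper is mounted at the origin on the work surface. World frame = base frame: x ahead of the robot, y to its left, z up, the work surface at z = 0. Lengths are in m, angles in rad, forces in N, time in s.
With the tool pointing down it reaches from about 0.425 to 0.95 m from the base axis. Payload 16.7 kg.
Tool frame: the origin (TCP) lies midway between the tips of the shut fingers; the grasp point (between the pads) lies 19 mm behind it; y points along the fingers, x is the direction in which the jaws open and shut, and the axes are right-handed (so a half turn about y gives the same grasp; the last joint's range is limited). The gripper opens to 94 mm and grips with 3 to 60 N. Pads are 16 mm wide; open, the fingers measure 119 mm over their backs; the gripper's body (75 mm by 177 mm) begins 78 mm behind the grasp point.
Start: joints at [-1.425, 0.426, 0.074, 1.606, -0.034, 1.111, -0.067], TCP at [0.196, 0.646, 0.205] pointing down, gripper open.
Joint ranges: [-2.85, 2.85], [-0.5, 2.14], [-1.23, 1.37], [0.21, 2.46], [-1.02, 4.16], [0.16, 2.05], [-2.73, 2.73]. Speed limits (rad/s): [1.89, 1.89, 2.39, 2.39, 3.01, 3.01, 3.01].

### API

Orientations are given as a rotation vector (axis times angle).
In Python, from bench import r gives the robot as it stands. The module is installed in compiled form; this text tells all that it offers.
- The arm moves only by the tool servo_tool, never from a script. Its argument "deltas" is a list of rows, each a list of 2 entries, a list of its own where there are three numbers: the shift along the tool's x, y, z in mm, then the turn, a rotation vector about the tool's x, y, z in rad. In form: [[[dx, dy, dz], [wx, wy, wz]], ...]. A call has 1 to 20 rows; each row is the pose to reach, as a shift and turn from the pose measured when the call began, along the tool's axes at that moment; what a row does not reach only later rows make up. A row lasts 1/10 s, in which the tool goes at most 50 mm and 8.59 degrees, less where a joint would pass 70% of its speed; a pose out of reach is approached as far as the arm can. A call with a gripper value outside its range is refused whole. "claw" is the opening, from -1 (shut) to 1 (fully open), set as the call begins (left out, the last holds). The fingers move at their own pace and stop on an object; "newtons" is the grip in N (left out, the last holds). Time passes only in rows, so rows that repeat a pose let the fingers close. It gives the time, the measured TCP pose, the force and the opening at its end, in the units of the state.
- r.get_obs(): the state, without advancing time (a new reading comes with each control period).
- r.get_image(name): name is "scene" or "top" or "wrist"; returns (picture, depth): 400x640x3 uint8, red, green, blue; 400x640 float32, m along the optical axis (not along the pixel's ray), 0 where there is no reading.
- r.camera_params(name): a dict with "camera_matrix" (3x3 intrinsics, pixels), "k1" (the pictures are not rectified: a ray, as slopes to the right and down, at radius r is drawn at 1 + k1 r^2 times it, then the intrinsics apply), "R" (3x3) and "t" (3): a world point X has camera coordinates R X + t. Camera axes: x right, y down, z forward; pixel columns grow to the right and rows downward; lengths in m; the calibration is good to about 2 mm. A picture is of the moment at which its call begins: read the wrist's pose just before it. camera_params takes no time and is no camera call; for the wrist camera it gives the pose at the moment of the call.
- r.finish_job(): hands the job in, once; it reports no verdict.
The state is a dict: "clock": time; "qpos": joint angles; "joint_velocities": joint speeds; "tau": joint torques, N m; "position": TCP position; "eef_rot": TCP orientation; "ft_force": force on the tool from outside, world axes, zero at the start; "torque": the same for the moment, N m; "width": finger opening in m.
Only numpy, scipy, OpenCV 4.12 (cv2) and the standard library are available. Lean on these libraries where they do the work, as an engineer would, in place of code of your own. Each camera call takes 0.05 s, during which the arm holds its last target. There are 200 camera calls.

## Working session

There is one attempt and no reset: what is moved stays moved. The work goes in short steps, Python scripts to look and compute and a tool call to move; the robot and the scene stay as the last step left them, time stands still between calls to the robot, and variables do not carry over. Pictures are saved under pics/ and viewed, about 8 in all and at most 12, crops included, and the job is handed in when it is done.

Besides the shell and the picture viewer there is one more tool, called after "Emit:" by a JSON object that holds its "api" and its "payload". servo_tool: Moves the arm, as the interface text tells. Its arguments: {"type":"object","properties":{"deltas":{"type":"array","items":{"type":"array"}},"claw":{"type":"number"},"newtons":{"type":"number"}},"required":["deltas"]}

```bash
mkdir -p pics
cat > h.py <<'E'
import numpy as np, cv2
from bench import r
def snap(n):
    p=r.camera_params(n); im,d=r.get_image(n)
    np.savez(f'pics/{n}.npz',im=im,d=d,K=p['camera_matrix'],k1=p['k1'],R=p['R'],t=p['t'])
    return im,d
def load(n): return dict(np.load(f'pics/{n}.npz'))
def rays(c,uv):
    uv=np.array(uv,float).reshape(-1,1,2)
    # k1 model: distorted = s*(1+k1 r^2)
    xy=cv2.undistortPointsIter(uv,c['K'],np.array([float(c['k1']),0,0,0]),None,None,(3,50,1e-10)).reshape(-1,2)
    return np.c_[xy,np.ones(len(xy))]
def plane(c,uv,z):
    d=rays(c,uv)@c['R']; o=-c['R'].T@c['t']
    s=(z-o[2])/d[:,2]; return o+d*s[:,None]
def depthpts(c,uv):
    uv=np.array(uv).reshape(-1,2); dd=c['d'][uv[:,1].astype(int),uv[:,0].astype(int)]
    return (rays(c,uv)*dd[:,None]-c['t'])@c['R']
E
python3 - <<'E'
from h import *
for n in('scene','top'):
    im,d=snap(n); cv2.imwrite(f'pics/{n}0.png',im[:,:,::-1]); c=load(n); print(n,-c['R'].T@c['t'])
o=r.get_obs(); print(o['clock'],o['position'],o['eef_rot'],o['ft_force'],o['width'])
E
```

```text
scene [ 1.65736776 -0.27262543  0.8984902 ]
top [0.32016919 0.00447476 1.69570569]
0.1 [0.19603991 0.6455006  0.20485805] [-1.33513292 -0.98870083  0.9901306 ] [-0.23493077  0.12990338  0.33780718] 0.09383432401825889
```

View pics/scene0.png

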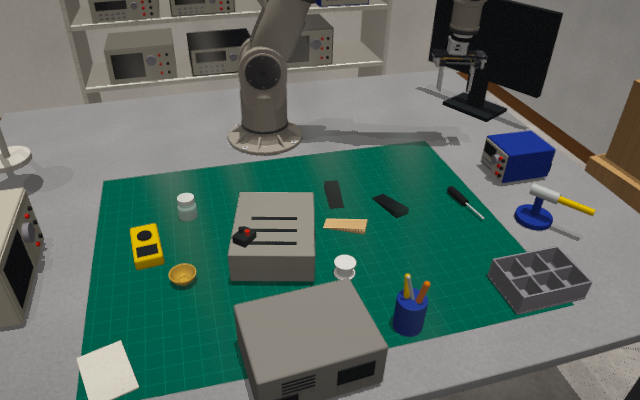

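View pics/top0.png

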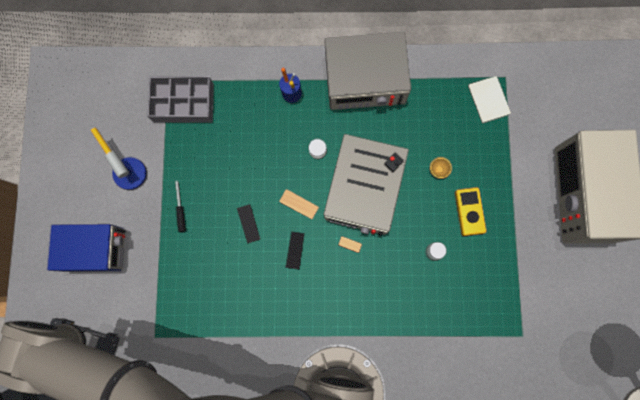

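The scene picture shows the meter at (275,235) and the tan wedge at (345,225). The offcut is hidden behind the meter, and the spool is at (345,268).

In the top picture, image up is +x and image left is +y. Candidates for the wedge:
- The tan block at (299,204), long and pointing at the meter's front left corner (327,222). It is wooden and the right size, so it fits.
- The black blocks at (248,223) and (295,250), which are look-alikes to leave alone.
- The tan block at (350,244), in front of the panel, which is the offcut.

Next I measure it and confirm in an enlarged crop.

Run:
```python
from h import *
c=load('top'); im=c['im']; hsv=cv2.cvtColor(im,cv2.COLOR_RGB2HSV)
def blobs(m,lo=60):
    for k in cv2.findContours(m.astype(np.uint8),0,cv2.CHAIN_APPROX_NONE)[0]:
        if cv2.contourArea(k)>lo: yield k
H,S,V=[hsv[...,i].astype(int) for i in range(3)]
win=np.zeros(H.shape,bool); win[85:330,165:515]=1
for k in blobs(win&(H>5)&(H<20)&(S>60)&(V>120)):
    b=cv2.boxPoints(cv2.minAreaRect(k)); print('tan',b.round(1).tolist()); print(plane(c,b,.012).round(4).tolist())
    print('z',np.median(depthpts(c,k[:,0,:])[:,2]))
# meter top by depth height
v,u=np.mgrid[110:250,290:430]; P=depthpts(c,np.c_[u.ravel(),v.ravel()])
m=np.zeros(H.shape,np.uint8); ok=(abs(P[:,2]-.104)<.012); m[v.ravel()[ok],u.ravel()[ok]]=1
k=max(blobs(m,500),key=cv2.contourArea)
b=cv2.boxPoints(cv2.minAreaRect(k)); print('meter',b.tolist(), 'ztop',np.median(P[ok,2])); q=plane(c,b,.104); print(q.round(4).tolist(),np.linalg.norm(np.diff(q,axis=0),axis=1), q.mean(0))
# wedge heights along its length (scene cam and top)
for n,(x0,x1,y0,y1) in dict(top=(275,325,185,222),scene=(318,375,212,238)).items():
    c=load(n); h=cv2.cvtColor(c['im'],cv2.COLOR_RGB2HSV).astype(int); v,u=np.mgrid[y0:y1,x0:x1]
    w=h[y0:y1,x0:x1]; mk=(w[...,0]>5)&(w[...,0]<20)&(w[...,1]>60)&(w[...,2]>110)
    P=depthpts(c,np.c_[u[mk],v[mk]]); e=P[:,:2]-P[:,:2].mean(0); a=np.linalg.svd(e,full_matrices=False)[2][0]; a*=-np.sign(a[1]); s=e@a
    print(n,'axis',a,'cen',P.mean(0),[(round(t,3),round(float(np.median(P[abs(s-t)<.01,2])),4)) for t in np.arange(-.05,.06,.02)])
cs=load('scene')['im'][195:285,220:390]; ct=im[125:265,235:415]
A=cv2.resize(ct,None,fx=3,fy=3,interpolation=2); B=cv2.resize(cs,(540,286),interpolation=2)
cv2.imwrite('pics/crop1.png',np.vstack([A[:300] if 0 else cv2.resize(A,(400,311)),cv2.resize(B,(400,212))])[:,:,::-1])
```

```text
tan [[338.1000061035156, 244.6999969482422], [341.29998779296875, 236.10000610351562], [361.1000061035156, 243.5], [357.79998779296875, 252.10000610351562]]
[[0.456, -0.0072, 0.012], [0.4837, -0.0179, 0.012], [0.4592, -0.0816, 0.012], [0.4316, -0.0708, 0.012]]
z 0.017650377948355226
tan [[279.1000061035156, 201.5], [285.6000061035156, 189.10000610351562], [318.1000061035156, 206.10000610351562], [311.70001220703125, 218.5]]
[[0.5995, 0.1859, 0.012], [0.6409, 0.1649, 0.012], [0.5833, 0.0574, 0.012], [0.5423, 0.0787, 0.012]]
z 0.010021901827833309
tan [[432.0, 158.0], [449.0, 158.0], [449.0, 176.0], [432.0, 176.0]]
[[0.7419, -0.3215, 0.012], [0.7413, -0.3775, 0.012], [0.6803, -0.3749, 0.012], [0.6809, -0.3192, 0.012]]
z 0.02112895171633566
meter [[322.11767578125, 218.52943420410156], [343.47064208984375, 133.11766052246094], [408.88238525390625, 149.47059631347656], [387.5294189453125, 234.8823699951172]] ztop 0.10258290243072263
[[0.5297, 0.0422, 0.104], [0.803, -0.0268, 0.104], [0.7473, -0.2323, 0.104], [0.4776, -0.1586, 0.104]] [0.28181627 0.21297301 0.27955937] [ 0.63941559 -0.09386078  0.104     ]
top axis [-0.54150423 -0.84069803] cen [0.59100345 0.12166481 0.014279  ] [(np.float64(-0.05), 0.0191), (np.float64(-0.03), 0.0174), (np.float64(-0.01), 0.013), (np.float64(0.01), 0.0092), (np.float64(0.03), 0.0061), (np.float64(0.05), 0.0018)]
scene axis [-0.55276566 -0.83333674] cen [0.60068691 0.12680983 0.01266793] [(np.float64(-0.05), 0.0205), (np.float64(-0.03), 0.018), (np.float64(-0.01), 0.015), (np.float64(0.01), 0.012), (np.float64(0.03), 0.0085), (np.float64(0.05), 0.0059)]
```

View pics/crop1.png

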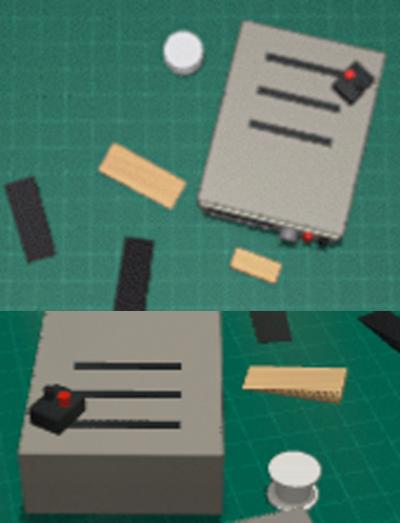

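The crop confirms it. The tan piece tapers, with its height falling from about 20 mm to 2 mm towards the meter. The offcut is flat, and the black pieces are the decoys. The wedge's own heading is about 14° off the foot, so I'll grip the heel, slide and turn it on the mat, then push. First I need the deltas.

```bash
cat >> h.py <<'E'
from scipy.spatial.transform import Rotation as Ro
def go(p,head):
    """deltas to TCP p (m), tool down, jaws across heading (deg)"""
    o=r.get_obs(); R=Ro.from_rotvec(o['eef_rot']); best=None
    for s in(1,-1):
        h=np.radians(head); x=s*np.array([-np.sin(h),np.cos(h),0]); y=np.array([0,0,-1.]); M=Ro.from_matrix(np.c_[x,y,np.cross(x,y)])
        w=(R.inv()*M).as_rotvec(); 
        d=R.inv().apply(np.array(p)-o['position'])*1e3
        print('flip' if s<0 else 'norm','d mm',d.round(1),'turn',w.round(3),np.degrees(np.linalg.norm(w)).round(1))
E
python3 - <<'E'
from h import *
o=r.get_obs(); print(Ro.from_rotvec(o['eef_rot']).as_matrix().round(3),o['qpos'])
a=np.array([-.472,-.881]); g=np.array([.5915,.1217])-.05*a; print(g)
go([*g,.16],-118.2)
c=r.camera_params('wrist'); R=Ro.from_rotvec(o['eef_rot']); print('cam in tool',R.inv().apply(-c['R'].T@c['t']-o['position']),R.inv().apply(c['R'][2]))
E
```

```text
[[ 0.291 -0.    -0.957]
 [ 0.957 -0.001  0.291]
 [-0.001 -1.    -0.   ]] [-1.42547252  0.42666282  0.07383253  1.60652354 -0.03408852  1.11079893
 -0.06711361]
[0.6151  0.16575]
norm d mm [-337.2   45.3 -540.4] turn [ 1.000e-03  1.768e+00 -1.000e-03] 101.3
flip d mm [-337.2   45.3 -540.4] turn [-1.000e-03 -1.373e+00 -1.000e-03] 78.7
cam in tool [-0.00124171 -0.17962374  0.07998979] [ 6.38972830e-04  9.60415085e-01 -2.78572175e-01]
```

Emit:
{"api": "servo_tool", "payload": {"deltas": [[[-337,45,-540],[0,1.768,0]],[[-337,45,-540],[0,1.768,0]],[[-337,45,-540],[0,1.768,0]],[[-337,45,-540],[0,1.768,0]],[[-337,45,-540],[0,1.768,0]],[[-337,45,-540],[0,1.768,0]],[[-337,45,-540],[0,1.768,0]],[[-337,45,-540],[0,1.768,0]],[[-337,45,-540],[0,1.768,0]],[[-337,45,-540],[0,1.768,0]],[[-337,45,-540],[0,1.768,0]],[[-337,45,-540],[0,1.768,0]],[[-337,45,-540],[0,1.768,0]],[[-337,45,-540],[0,1.768,0]],[[-337,45,-540],[0,1.768,0]],[[-337,45,-540],[0,1.768,0]],[[-337,45,-540],[0,1.768,0]],[[-337,45,-540],[0,1.768,0]]], "claw": 1}}

```text
clock: 1.9
position: [0.6143, 0.1672, 0.1604]
eef_rot: [-1.537, 0.385, -0.384]
ft_force: [1.0, 0.1, -0.0]
width: 0.094
```

Run:
```python
from h import *
im,d=snap('wrist'); cv2.imwrite('pics/w1.png',im[:,:,::-1]); o=r.get_obs(); print(o['clock'],o['position'],o['ft_force'],o['qpos'])
c=load('wrist'); h=cv2.cvtColor(im,cv2.COLOR_RGB2HSV).astype(int); m=((h[...,0]>5)&(h[...,0]<22)&(h[...,1]>60)&(h[...,2]>100)).astype(np.uint8)
for k in cv2.findContours(m,0,1)[0]:
    if cv2.contourArea(k)>1500:
        q=cv2.approxPolyDP(k,.02*cv2.arcLength(k,True),True)[:,0]; print(q.tolist()); print(plane(c,q,.0).round(4).tolist(),plane(c,q,.022).round(4).tolist())
```

```text
1.95 [0.61441258 0.16703377 0.16041756] [-0.29264642  0.32195951 -0.36171944] [-0.80701668  0.4599787   0.59160426  1.76527755 -0.29651833  1.00695823
 -0.59371468]
[[300, 176], [301, 276], [321, 277], [340, 264], [343, 186], [333, 180], [342, 177]]
[[0.603, 0.1844, 0.0], [0.5463, 0.0799, 0.0], [0.5663, 0.0677, 0.0], [0.5935, 0.0721, 0.0], [0.6385, 0.153, 0.0], [0.6321, 0.164, 0.0], [0.642, 0.1623, 0.0]] [[0.6063, 0.1879, 0.022], [0.5532, 0.0901, 0.022], [0.5719, 0.0787, 0.022], [0.5974, 0.0828, 0.022], [0.6394, 0.1585, 0.022], [0.6334, 0.1687, 0.022], [0.6427, 0.1672, 0.022]]
```

View pics/w1.png

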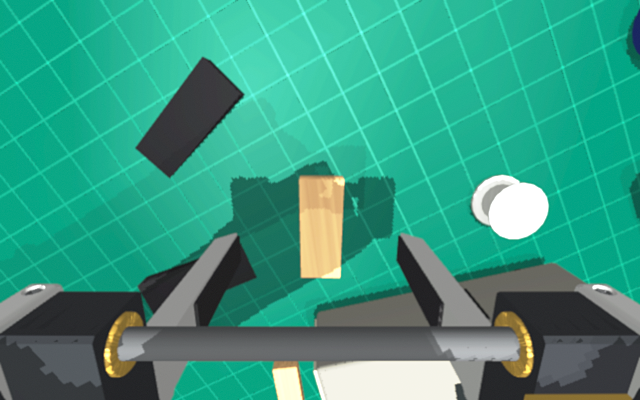

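The wrist view shows the wedge with its heel at row 176 (columns 300–343) and its thin end at row 277 towards the meter, lower right. The open fingers straddle it. Rays give a heading of about -118.7° and a heel middle near (0.622, 0.176). The next step is to work out the descent and refine the meter.

Run:
```python
from h import *
go([.617,.167,.008],-118.7)
for n,(u0,u1,v0,v1) in dict(top=(305,425,120,250),scene=(215,330,180,262)).items():
    c=load(n); g=cv2.cvtColor(c['im'],cv2.COLOR_RGB2HSV); m=np.zeros(g.shape[:2],np.uint8)
    w=g[v0:v1,u0:u1]; m[v0:v1,u0:u1]=(w[...,1]<60)&(w[...,2]>(135 if n=='top' else 110))
    m=cv2.morphologyEx(cv2.morphologyEx(m,cv2.MORPH_CLOSE,np.ones((9,9))),cv2.MORPH_OPEN,np.ones((5,5)))
    k=max(cv2.findContours(m,0,1)[0],key=cv2.contourArea)
    if n=='top': k=plane(c,k[:,0],.104)[:,:2]
    else: k=plane(c,cv2.convexHull(k)[:,0],.104)[:,:2]
    rc=cv2.minAreaRect((k*1e3).astype(np.float32)); print(n,rc)
    cv2.imwrite(f'pics/m_{n}.png',m*255)
```

```text
norm d mm [  2.3 152.4   1.3] turn [0.001 0.01  0.   ] 0.6
flip d mm [  2.3 152.4   1.3] turn [ 0.000e+00 -3.131e+00 -1.000e-03] 179.4
top ((642.56298828125, -78.24324035644531), (237.4744110107422, 280.4939880371094), 75.48479461669922)
scene ((650.178466796875, -93.86585998535156), (208.45277404785156, 266.5062561035156), 75.6860122680664)
```

Emit:
{"api": "servo_tool", "payload": {"deltas": [[[2,50,1],[0,0.01,0]],[[2,100,1],[0,0.01,0]],[[2,125,1],[0,0.01,0]],[[2,142,1],[0,0.01,0]],[[2,152,1],[0,0.01,0]],[[2,152,1],[0,0.01,0]],[[2,152,1],[0,0.01,0]]]}}

```text
clock: 2.65
position: [0.6174, 0.1671, 0.0096]
eef_rot: [-1.535, 0.391, -0.393]
ft_force: [0.8, 0.0, 0.4]
width: 0.0943
```

Emit:
{"api": "servo_tool", "payload": {"deltas": [[[0,0,0],[0,0,0]],[[0,0,0],[0,0,0]],[[0,0,0],[0,0,0]],[[0,0,0],[0,0,0]],[[0,0,0],[0,0,0]],[[0,0,0],[0,0,0]],[[0,0,0],[0,0,0]],[[0,0,0],[0,0,0]],[[0,0,0],[0,0,0]],[[0,0,0],[0,0,0]]], "claw": -1, "newtons": 12}}

```text
clock: 3.65
position: [0.6174, 0.1671, 0.0096]
eef_rot: [-1.535, 0.392, -0.393]
ft_force: [0.7, -0.9, 1.1]
width: 0.0449
```

Run:
```python
from h import *
im,d=snap('wrist'); cv2.imwrite('pics/w2.png',im[:,:,::-1]); o=r.get_obs(); print(o['clock'],o['position'],o['ft_force'],o['width'])
R=Ro.from_rotvec(o['eef_rot']).as_matrix(); print(np.degrees(np.arctan2(-R[1,2],-R[0,2])))
f=np.array([.570,.015]);a=np.array([-.25,-.968])
for s in(.128,): go([*(f-s*a),o['position'][2]],-104.5)
```

```text
3.7 [0.61739913 0.16707132 0.00960845] [0.00534768 0.2535665  1.21572935] 0.04471520411472706
-118.68161286844672
norm d mm [  0.   -0.  -32.1] turn [-0.    -0.248  0.001] 14.2
flip d mm [  0.   -0.  -32.1] turn [-2.000e-03  2.894e+00 -0.000e+00] 165.8
```

View pics/w2.png

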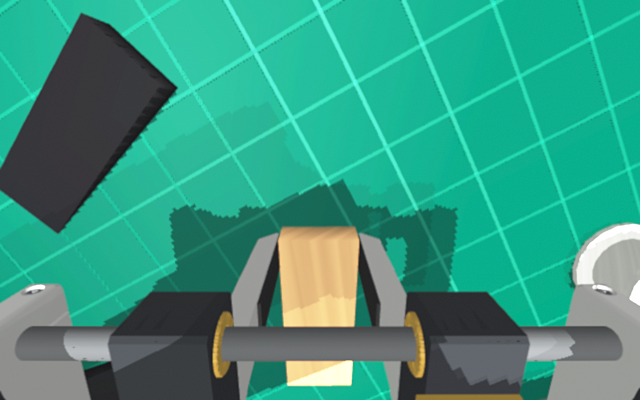

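The pads grip the heel at a width of 44.7 mm, heel edge at row 228 and thin end at row 385. Now slide along the mat and turn it in line with the foot.

Emit:
{"api": "servo_tool", "payload": {"deltas": [[[0,0,-2],[0,-0.05,0]],[[0,0,-5],[0,-0.1,0]],[[0,0,-9],[0,-0.15,0]],[[0,0,-13],[0,-0.2,0]],[[0,0,-17],[0,-0.248,0]],[[0,0,-21],[0,-0.248,0]],[[0,0,-25],[0,-0.248,0]],[[0,0,-25],[0,-0.248,0]]]}}

```text
clock: 4.5
position: [0.6052, 0.1445, 0.0096]
eef_rot: [-1.562, 0.199, -0.201]
ft_force: [0.5, -0.3, -0.6]
width: 0.045
```

Run:
```python
from h import *
im,d=snap('top'); snap('scene'); o=r.get_obs(); print(o['clock'],o['position'],o['ft_force'],o['width'])
R=Ro.from_rotvec(o['eef_rot']).as_matrix(); print(np.degrees(np.arctan2(-R[1,2],-R[0,2])))
A=cv2.resize(im[120:260,230:430],None,fx=3,fy=3,interpolation=2)
B=cv2.resize(load('scene')['im'][150:290,210:410],None,fx=3,fy=3,interpolation=2)
cv2.imwrite('pics/c3.png',cv2.resize(np.vstack([A,B]),(428,600))[:,:,::-1])
```

```text
4.6 [0.6053869  0.14504301 0.00957984] [-0.81818578 -0.00455138  1.30720585] 0.04496970048781155
-104.52069932980497
```

View pics/c3.png

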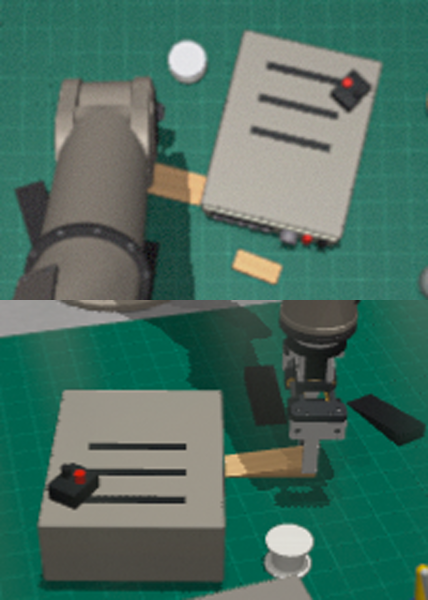

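The meter's left side is in front of the wedge, which is now square to it. Thin end is in the top crop near (203,195). Before pushing, I pin down the meter edges with intensity profiles.

Run:
```python
from h import *
def proj(c,X):
    s=X@c['R'].T+c['t']; s=s[:,:2]/s[:,2:]; s=s*(1+float(c['k1'])*(s**2).sum(1))[:,None]; return s@c['K'][:2,:2].T+c['K'][:2,2]
C=np.array([.645,-.094]); y=np.radians(-14.5); ex=np.array([np.cos(y),np.sin(y)]); ey=np.array([-ex[1],ex[0]])
for n in('top','scene'):
    c=load(n); g=c['im'].astype(np.float32); sat=g.max(2)-g.min(2); val=g.sum(2)/3
    def prof(axis,sgn):
        res=[]
        L=.135 if axis==0 else .105
        for o in np.linspace(-.085,.085,18) if axis==0 else np.linspace(-.11,.11,20):
            t=np.arange(L-.03,L+.03,.0005); P=C+sgn*t[:,None]*(ex if axis==0 else ey)+o*(ey if axis==0 else ex)
            uv=proj(c,np.c_[P,np.full(len(t),.104)]).astype(np.float32)
            a=cv2.remap(g,uv[None,:,0].copy(),uv[None,:,1].copy(),cv2.INTER_LINEAR)[0]
            gr=np.linalg.norm(np.gradient(cv2.GaussianBlur(a,(1,9),0),axis=0),axis=1); i=gr.argmax(); res.append((o,sgn*t[i]))
        res=np.array(res); b=np.median(res[:,1]); ok=abs(res[:,1]-b)<.006; p=np.polyfit(*res[ok].T,1); return p,ok.sum()
    for ax in(0,1):
        for sg in(-1,1):
            p,k=prof(ax,sg); print(n,'xy'[ax],sg,'offset mm',(p[1]*1e3).round(1),'slope deg',np.degrees(np.arctan(p[0])).round(2),k)
```

```text
top x -1 offset mm -138.8 slope deg 0.07 16
top x 1 offset mm 134.4 slope deg -0.04 17
top y -1 offset mm -104.6 slope deg -0.17 15
top y 1 offset mm 102.8 slope deg -0.12 18
scene x -1 offset mm -130.0 slope deg -0.55 18
scene x 1 offset mm 139.2 slope deg -0.48 17
scene y -1 offset mm -102.8 slope deg 0.35 18
scene y 1 offset mm 106.0 slope deg -0.01 20
```

Both cameras agree on the meter centre, (0.646, -0.094) with yaw -14.5°, to within a few mm. That puts the foot at about (0.571, 0.015), 134 mm ahead of the grip and 1 mm off its line. I expect it to be snug after about 66 mm, so I push 52 mm and then creep.

Emit:
{"api": "servo_tool", "payload": {"deltas": [[[0,0,-8],[0,0,0]],[[0,0,-16],[0,0,0]],[[0,0,-24],[0,0,0]],[[0,0,-32],[0,0,0]],[[0,0,-40],[0,0,0]],[[0,0,-46],[0,0,0]],[[0,0,-50],[0,0,0]],[[0,0,-52],[0,0,0]],[[0,0,-52],[0,0,0]]]}}

```text
clock: 5.5
position: [0.5923, 0.0945, 0.0095]
eef_rot: [-1.562, 0.198, -0.2]
ft_force: [0.4, 0.3, -0.2]
width: 0.0447
```

Emit:
{"api": "servo_tool", "payload": {"deltas": [[[0,0,-1],[0,0,0]],[[0,0,-2],[0,0,0]],[[0,0,-3],[0,0,0]],[[0,0,-4],[0,0,0]],[[0,0,-4],[0,0,0]]]}}

```text
clock: 6.0
position: [0.5913, 0.0905, 0.0096]
eef_rot: [-1.562, 0.198, -0.2]
ft_force: [-0.4, -0.7, 0.6]
width: 0.0447
```

Emit:
{"api": "servo_tool", "payload": {"deltas": [[[0,0,-1],[0,0,0]],[[0,0,-2],[0,0,0]],[[0,0,-3],[0,0,0]],[[0,0,-3],[0,0,0]]]}}

```text
clock: 6.4
position: [0.5904, 0.0873, 0.0096]
eef_rot: [-1.562, 0.199, -0.2]
ft_force: [-0.4, -0.5, 0.6]
width: 0.0451
```

Emit:
{"api": "servo_tool", "payload": {"deltas": [[[0,0,-1],[0,0,0]],[[0,0,-2],[0,0,0]],[[0,0,-2],[0,0,0]]]}}

```text
clock: 6.7
position: [0.5899, 0.0852, 0.0096]
eef_rot: [-1.562, 0.199, -0.2]
ft_force: [0.1, -0.1, 0.8]
width: 0.045
```

Emit:
{"api": "servo_tool", "payload": {"deltas": [[[0,0,-1],[0,0,0]],[[0,0,-1.5],[0,0,0]],[[0,0,-1.5],[0,0,0]]]}}

```text
clock: 7.0
position: [0.5895, 0.0838, 0.0096]
eef_rot: [-1.562, 0.199, -0.2]
ft_force: [-0.0, 1.7, -0.9]
width: 0.045
```

Emit:
{"api": "servo_tool", "payload": {"deltas": [[[0,0,-1],[0,0,0]],[[0,0,-1],[0,0,0]]]}}

```text
clock: 7.2
position: [0.5893, 0.083, 0.0096]
eef_rot: [-1.562, 0.199, -0.2]
ft_force: [1.6, 2.6, -0.8]
width: 0.0447
```

The push is stiffening at about 64 mm of travel, where I expected. I continue in half-millimetre steps.

Emit:
{"api": "servo_tool", "payload": {"deltas": [[[0,0,-0.6],[0,0,0]],[[0,0,-0.6],[0,0,0]]]}}

```text
clock: 7.4
position: [0.5892, 0.0827, 0.0096]
eef_rot: [-1.561, 0.198, -0.2]
ft_force: [1.0, 3.3, -1.0]
width: 0.0448
```

```bash
cat > st.py <<'E'
from h import *
F=[];
for i in range(6): r.get_image('top') if i else None; o=r.get_obs(); F.append(o['ft_force'])
print(o['clock'],o['position'],np.mean(F,0).round(2),'along push',(np.mean(F,0)[:2]@[.25,.968]).round(2),o['width'])
E
python3 st.py
```

```text
7.65 [0.58915328 0.08258965 0.00957965] [ 1.1   3.95 -1.71] along push 4.1 0.0446933206735054
```

Emit:
{"api": "servo_tool", "payload": {"deltas": [[[0,0,-0.4],[0,0,0]],[[0,0,-0.5],[0,0,0]]]}}

```text
clock: 7.85
position: [0.5891, 0.0822, 0.0096]
eef_rot: [-1.561, 0.198, -0.2]
ft_force: [1.4, 4.2, -1.6]
width: 0.0446
```

```bash
python3 st.py
```

```text
8.1 [0.58905163 0.08215445 0.00958795] [ 1.32  4.21 -1.49] along push 4.41 0.04475331078956321
```

Emit:
{"api": "servo_tool", "payload": {"deltas": [[[0,0,-0.8],[0,0,0]],[[0,0,-0.8],[0,0,0]]]}}

```text
clock: 8.3
position: [0.5888, 0.0814, 0.0096]
eef_rot: [-1.561, 0.198, -0.2]
ft_force: [0.8, 4.6, -2.6]
width: 0.045
```

```bash
python3 st.py
```

```text
8.55 [0.58885448 0.08140025 0.00958182] [ 0.98  4.29 -1.86] along push 4.4 0.04478618818791714
```

Resistance levels off at about 4.4 N, which may be the pads slipping on the wood. I release, then push the heel with shut fingers for a clean check of the 5 N.

Emit:
{"api": "servo_tool", "payload": {"deltas": [[[0,0,0],[0,0,0]],[[0,0,0],[0,0,0]],[[0,0,0],[0,0,0]],[[0,0,0],[0,0,0]],[[0,-20,0],[0,0,0]],[[0,-40,5],[0,0,0]],[[0,-40,20],[0,0,0]],[[0,-40,40],[0,0,0]],[[0,-40,40],[0,0,0]]], "claw": 0.4}}

```text
clock: 9.45
position: [0.599, 0.1244, 0.0487]
eef_rot: [-1.561, 0.196, -0.196]
ft_force: [0.4, 0.3, 1.0]
width: 0.0658
```

Emit:
{"api": "servo_tool", "payload": {"deltas": [[[0,0,0],[0,0,0]],[[0,0,0],[0,0,0]],[[0,0,0],[0,0,0]],[[0,0,0],[0,0,0]],[[0,0,0],[0,0,0]],[[0,0,0],[0,0,0]],[[0,0,0],[0,0,0]],[[0,0,0],[0,0,0]]], "claw": -1}}

```text
clock: 10.25
position: [0.599, 0.1244, 0.0487]
eef_rot: [-1.561, 0.196, -0.196]
ft_force: [0.8, 0.1, -0.5]
width: 0.0051
```

```bash
python3 - <<'E'
from h import *
im,d=snap('wrist'); snap('scene'); cv2.imwrite('pics/w4.png',im[:,:,::-1])
c=load('wrist'); h=cv2.cvtColor(im,cv2.COLOR_RGB2HSV).astype(int); m=((h[...,0]>5)&(h[...,0]<22)&(h[...,1]>60)&(h[...,2]>100)).astype(np.uint8)
f=np.array([.571,.015]);a=np.array([-.25,-.968])
for k in cv2.findContours(m,0,1)[0]:
    if cv2.contourArea(k)>1000:
        q=cv2.approxPolyDP(k,.02*cv2.arcLength(k,True),True)[:,0]; P=plane(c,q,.022); print(q.tolist(),P.round(4).tolist(),'behind foot',((f-P[:,:2])@a).round(4))
E
python3 st.py
```

```text
10.6 [0.59901556 0.1244242  0.04869766] [-0.26 -0.13 -0.13] along push -0.19 0.00046213045049083273
```

View pics/w4.png

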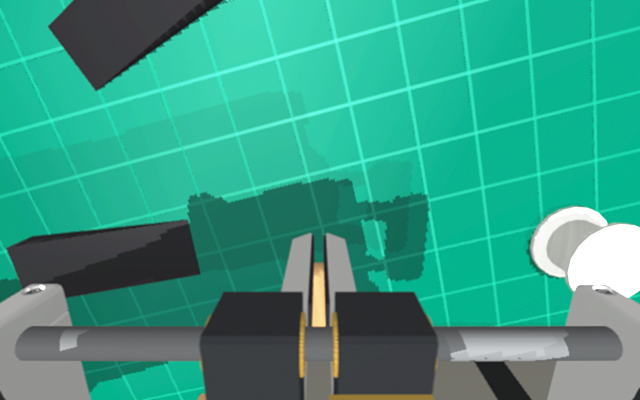

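The wrist view shows the shut fingers behind the heel, with the wedge end near (319,265) ahead of them. Nothing lies under the fingers. I lower them and push on the heel.

Emit:
{"api": "servo_tool", "payload": {"deltas": [[[0,20,0],[0,0,0]],[[0,38,0],[0,0,0]],[[0,38,-6],[0,0,0]],[[0,38,-12],[0,0,0]],[[0,38,-18],[0,0,0]],[[0,38,-19],[0,0,0]],[[0,38,-20],[0,0,0]],[[0,38,-20],[0,0,0]]]}}

```text
clock: 11.4
position: [0.5943, 0.1052, 0.0111]
eef_rot: [-1.56, 0.195, -0.197]
ft_force: [-0.2, 0.4, 0.0]
width: 0.0003
```

Emit:
{"api": "servo_tool", "payload": {"deltas": [[[0,0,-1],[0,0,0]],[[0,0,-2],[0,0,0]],[[0,0,-2],[0,0,0]]]}}

```text
clock: 11.7
position: [0.5938, 0.1032, 0.0111]
eef_rot: [-1.56, 0.195, -0.197]
ft_force: [0.3, 0.1, 1.0]
width: 0.0003
```

Emit:
{"api": "servo_tool", "payload": {"deltas": [[[0,0,-1],[0,0,0]],[[0,0,-2],[0,0,0]],[[0,0,-2],[0,0,0]]]}}

```text
clock: 12.0
position: [0.5932, 0.1011, 0.0111]
eef_rot: [-1.56, 0.196, -0.197]
ft_force: [-0.7, -0.0, -0.3]
width: 0.0002
```

Emit:
{"api": "servo_tool", "payload": {"deltas": [[[0,0,-1],[0,0,0]],[[0,0,-1],[0,0,0]]]}}

```text
clock: 12.2
position: [0.5931, 0.1006, 0.0111]
eef_rot: [-1.56, 0.195, -0.197]
ft_force: [1.7, 4.6, -1.4]
width: 0.0005
```

Emit:
{"api": "servo_tool", "payload": {"deltas": [[[0,0,-1],[0,0,0]],[[0,0,-1],[0,0,0]]]}}

```text
clock: 12.4
position: [0.593, 0.1004, 0.0111]
eef_rot: [-1.559, 0.194, -0.196]
ft_force: [1.0, 5.1, -1.6]
width: 0.0003
```

Emit:
{"api": "servo_tool", "payload": {"deltas": [[[0,0,-1],[0,0,0]],[[0,0,-1],[0,0,0]]]}}

```text
clock: 12.6
position: [0.5929, 0.1004, 0.0112]
eef_rot: [-1.558, 0.194, -0.196]
ft_force: [1.9, 5.7, -1.1]
width: 0.0007
```

```bash
python3 st.py
```

```text
12.85 [0.59294096 0.10037038 0.01116571] [ 1.81  5.72 -1.7 ] along push 5.99 0.0007073104712835183
```

The steady push is 6 N with almost no creep, so the wedge is snug. I back off, rise and re-measure.

Emit:
{"api": "servo_tool", "payload": {"deltas": [[[0,0,5],[0,0,0]],[[0,0,20],[0,0,0]],[[0,-30,35],[0,0,0]],[[0,-75,45],[0,0,0]],[[0,-120,60],[0,0,0]],[[0,-160,100],[0,0,0]],[[0,-160,140],[0,0,0]],[[0,-160,140],[0,0,0]]]}}

```text
clock: 13.65
position: [0.6274, 0.2441, 0.173]
eef_rot: [-1.555, 0.186, -0.191]
ft_force: [0.4, 0.7, -0.1]
width: 0.0003
```

Run:
```python
from h import *
snap('top');snap('scene');snap('wrist'); 
def proj(c,X):
    s=X@c['R'].T+c['t']; s=s[:,:2]/s[:,2:]; s=s*(1+float(c['k1'])*(s**2).sum(1))[:,None]; return s@c['K'][:2,:2].T+c['K'][:2,2]
C=np.array([.646,-.094]); y=np.radians(-14.5); ex=np.array([np.cos(y),np.sin(y)]); ey=np.array([-ex[1],ex[0]])
for n in('top','scene'):
    c=load(n); g=c['im'].astype(np.float32)
    for ax in(0,1):
        for sg in(-1,1):
            L=(.135,.105)[ax]; A,B=(ex,ey) if ax==0 else (ey,ex); res=[]
            for o in np.linspace(-.085,.085,18):
                t=np.arange(L-.03,L+.03,.0005); P=C+sg*t[:,None]*A+o*B; uv=proj(c,np.c_[P,np.full(len(t),.104)]).astype(np.float32)
                a=cv2.remap(g,uv[None,:,0].copy(),uv[None,:,1].copy(),1)[0]; i=np.linalg.norm(np.gradient(cv2.GaussianBlur(a,(1,9),0),axis=0),axis=1).argmax(); res.append((o,sg*t[i]))
            res=np.array(res); ok=abs(res[:,1]-np.median(res[:,1]))<.006; p=np.polyfit(*res[ok].T,1); print(n,'xy'[ax],sg,(p[1]*1e3).round(1),np.degrees(p[0]).round(2),ok.sum())
f=C-.1*ex+.087*ey; print(f); go([*f,.125],-104.5); print(r.get_obs()['clock'],r.get_obs()['position'])
A=load('top')['im'][120:260,230:430]; B=load('scene')['im'][150:290,210:410]
out=np.vstack([cv2.resize(x,(428,300),interpolation=2) for x in(A,B)]); cv2.imwrite('pics/c5.png',out[:,:,::-1])
```

```text
top x -1 -139.8 0.04 16
top x 1 133.9 -0.16 17
top y -1 -104.8 0.03 14
top y 1 102.4 0.2 18
scene x -1 -130.9 -0.7 18
scene x 1 138.3 -0.53 17
scene y -1 -103.0 0.79 15
scene y 1 105.7 -0.4 18
[0.5709683  0.01526685]
norm d mm [   0.    45.6 -227.8] turn [-0.003  0.006  0.001] 0.4
flip d mm [   0.    45.6 -227.8] turn [ 1.000e-03 -3.136e+00  4.000e-03] 179.7
13.8 [0.62669883 0.2360305  0.1712751 ]
```

View pics/c5.png

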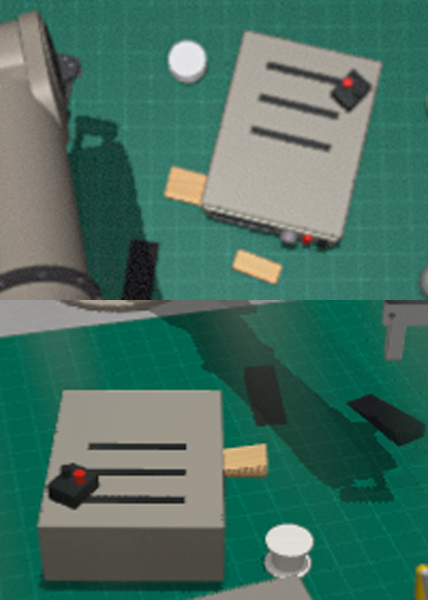

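The meter is unmoved: its edges repeat the first measurement within 1 mm. The wedge sticks out about 60 mm at (185,185) in the top crop, which is just what a snug fit should give. Now I move over the press spot.

Emit:
{"api": "servo_tool", "payload": {"deltas": [[[0,0,-40],[0,0,0]],[[0,0,-90],[0,0,0]],[[0,0,-140],[0,0,0]],[[0,0,-190],[0,0,0]],[[0,15,-220],[0,0.006,0]],[[0,35,-228],[0,0.006,0]],[[0,50,-228],[0,0.006,0]],[[0,55,-228],[0,0.006,0]],[[0,55,-228],[0,0.006,0]],[[0,55,-228],[0,0.006,0]]]}}

```text
clock: 14.8
position: [0.5713, 0.0159, 0.1159]
eef_rot: [-1.559, 0.197, -0.199]
ft_force: [0.7, 0.9, -0.5]
width: 0.0002
```

```bash
python3 - <<'E'
from h import *
im,d=snap('wrist');cv2.imwrite('pics/w6.png',im[:,:,::-1]); go([.571,.0153,.108],-104.5); print(r.get_obs()['position'])
E
python3 st.py
```

```text
norm d mm [-0.3  8.1 -0.6] turn [-0.003  0.     0.001] 0.2
flip d mm [-0.3  8.1 -0.6] turn [ 2.000e-03 -3.141e+00  5.000e-03] 180.0
[0.57141489 0.01580274 0.11611005]
15.1 [0.57113465 0.01533998 0.11597477] [ 0.2   0.07 -0.08] along push 0.12 0.0010309812575426817
```

View pics/w6.png

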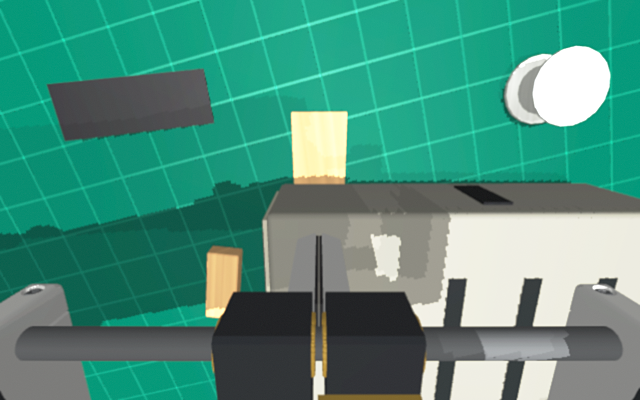

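The fingertips near (320,240) sit over the front left corner, in line with the wedge heel at (320,112). The wedge passes squarely under the left side. Now I press down.

Emit:
{"api": "servo_tool", "payload": {"deltas": [[[0,4,0],[0,0,0]],[[0,7,0],[0,0,0]],[[0,9,0],[0,0,0]],[[0,10,0],[0,0,0]],[[0,10,0],[0,0,0]]]}}

```text
clock: 15.6
position: [0.5711, 0.0153, 0.1058]
eef_rot: [-1.559, 0.198, -0.2]
ft_force: [-0.1, 0.4, 0.4]
width: 0.0007
```

Emit:
{"api": "servo_tool", "payload": {"deltas": [[[0,1,0],[0,0,0]],[[0,1,0],[0,0,0]]]}}

```text
clock: 15.8
position: [0.571, 0.0153, 0.1047]
eef_rot: [-1.559, 0.198, -0.2]
ft_force: [-0.1, -0.2, -0.6]
width: 0.0003
```

Emit:
{"api": "servo_tool", "payload": {"deltas": [[[0,1,0],[0,0,0]],[[0,1,0],[0,0,0]]]}}

```text
clock: 16.0
position: [0.5711, 0.0153, 0.104]
eef_rot: [-1.559, 0.198, -0.2]
ft_force: [-3.3, 1.0, 7.1]
width: 0.0009
```

Emit:
{"api": "servo_tool", "payload": {"deltas": [[[0,0.4,0],[0,0,0]],[[0,0.4,0],[0,0,0]]]}}

```text
clock: 16.2
position: [0.5712, 0.0153, 0.104]
eef_rot: [-1.558, 0.198, -0.2]
ft_force: [-4.3, 0.7, 8.9]
width: 0.0006
```

```bash
python3 st.py
```

```text
16.45 [0.57113377 0.01536318 0.1039799 ] [-3.29  0.17  8.16] along push -0.66 0.0006119538517021499
```

Emit:
{"api": "servo_tool", "payload": {"deltas": [[[-0.2,0.5,0],[0,0,0]],[[-0.2,0.5,0],[0,0,0]],[[-0.2,0.5,0],[0,0,0]]]}}

```text
clock: 16.75
position: [0.5712, 0.0154, 0.104]
eef_rot: [-1.558, 0.197, -0.2]
ft_force: [-2.7, -0.1, 8.7]
width: 0.0003
```

```bash
python3 st.py
```

```text
17.0 [0.57111951 0.01537479 0.10396303] [-2.43 -0.2   8.69] along push -0.8 0.00034086047446913413
```

Emit:
{"api": "servo_tool", "payload": {"deltas": [[[-0.3,0.7,0],[0,0,0]],[[-0.3,0.7,0],[0,0,0]],[[-0.3,0.7,0],[0,0,0]]]}}

```text
clock: 17.3
position: [0.5711, 0.0153, 0.1039]
eef_rot: [-1.557, 0.197, -0.201]
ft_force: [-3.1, -0.9, 11.6]
width: 0.0006
```

```bash
python3 st.py
```

```text
17.55 [0.57116206 0.01538952 0.10390194] [-3.17 -0.57 11.4 ] along push -1.35 0.00046881199888104436
```

Emit:
{"api": "servo_tool", "payload": {"deltas": [[[-0.3,0.6,0],[0,0,0]],[[-0.3,0.6,0],[0,0,0]],[[-0.3,0.6,0],[0,0,0]]]}}

```text
clock: 17.85
position: [0.5712, 0.0154, 0.1039]
eef_rot: [-1.557, 0.197, -0.202]
ft_force: [-3.6, -0.8, 10.2]
width: 0.0002
```

```bash
python3 st.py
python3 - <<'E'
from h import *
im,_=snap('scene'); im2,_=snap('wrist')
cv2.imwrite('pics/c7.png',np.vstack([cv2.resize(im[150:290,210:410],(428,300),interpolation=2),cv2.resize(im2,(428,268))])[:,:,::-1])
E
```

```text
18.1 [0.57112403 0.0154078  0.1039077 ] [-3.22 -0.47 10.45] along push -1.26 0.000680402984053906
```

View pics/c7.png

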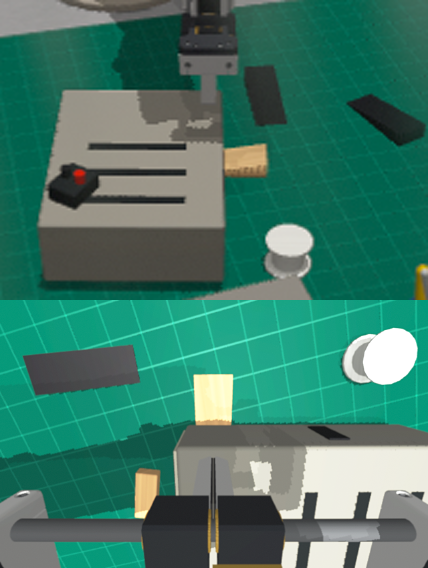

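The fingertips press on the front left corner in line with the wedge. The meter is level and unmoved, the wedge is in place, and the force holds at 10.4 N with z steady at 103.9 mm. I hand in now.

```bash
python3 -c "
from bench import r
print(r.finish_job())"
```

```text
the job is handed in; nothing more can be done
None
```

The wedge is snug under the short foot. I handed the job in at about 18 s while still pressing with about 10.4 N on the meter's top above that foot.

**What I did:** I gripped the wedge by its heel and slid and turned it along the mat, then pushed it thin end first under the foot. The wedge stiffened after about 64 mm of travel, against 66 mm predicted. I let go and pushed the heel with the shut fingers to a steady 6 N to confirm it was snug.

**Last checks:**
- **Rocking:** under the 10.4 N press, the fingertip height stayed at 103.9 to 104.0 mm, so the corner did not tip.
- **Meter position:** its edges measured within about 1 mm of their places before the push. I did not re-measure them while pressing, but in the last picture the meter looked in place.
- **Other objects:** the adapter, spool, offcut and black look-alikes looked undisturbed. I did not re-check the tester, jar, tin and driver, but the arm was not near them during the work.

**Disagreements:**
- **Camera offset:** the top and scene cameras disagreed by about 7 mm on the meter's x position. I used the mean, so the press spot could be off by about 3 mm.
- **Levelled-off push:** while gripped, the push levelled off at about 4.4 N. I took this to be the pads slipping.
- **Sideways force:** about 3 N of sideways force remained during the final press, and nothing moved because of it.

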